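# Shut off and vent one branch of a vacuum manifold

## Task

The branch of the vacuum manifold that ends in the conical reducer is about to be taken apart. First push its valve lever with the fingers clockwise (seen from above) until it lies fully crosswise, so that the branch is cut off from the pump; then gently press that branch's vent button right down with the fingertips, keep it down for about two seconds to let the air in, and draw back. Grasp nothing, and leave the levers and vent buttons of the other two branches and the loose parts on the desk alone.

Things in the scene. Friction and masses are not known exactly. Their poses are not given: they have to be found in the camera images.
- manifold: Pumping manifold, fixed: steel header tube across the desk (39 mm thick, 55 mm behind the origin, top 82 mm up) on a base plate. Three parallel branches 115 mm apart run from it towards the robot (-x of this frame), in varying order, each with a ball valve with lever, a vent button in front of it and a port. Origin on the desk below the middle branch's valve stem; y along the tube, to the left.
- branch_a: Branch with the conical reducer on its port (cone 48 mm long, widening from 40 to 55 mm towards the robot, capped). Fixed. Pipe 26 mm thick, axis 62 mm up. Origin on the desk straight below the valve stem, axes as the manifold's; stem top 113 mm up; vent button 50 mm in front of it (-x), port face 95 mm in front. Clamps reach 45 mm sideways and 100 mm up.
- handle_a (a joint): Valve lever of the conical reducer's branch, about the vertical stem: 0 = along the pipe, pointing away from the robot (open); 1.571 = crosswise, pointing right, -y (shut, at its stop); clockwise from above. Starts at 0 to 0.15. Stays where it is left; friction 0.12 N m (2 N at the grip).
- handle_a_grip (a point): Middle of the black lever grip of the conical reducer's branch: 16 mm wide, 13 mm high, its middle 114 mm above the desk, 62 mm from the stem's axis; the grip reaches from 42 to 90 mm from the stem. Only the header tube (top 82 mm up) lies below it.
- vent_a (a joint): Vent button of the conical reducer's branch: 0 = up (as it stands), 0.008 m = fully down. Spring return: 3 N to start, 6.5 N fully down.
- vent_a_top (a point): Middle of the top of the vent button of the conical reducer's branch: black mushroom head 21 mm across, top 135 mm above the desk when up, on a steel stub; it is pressed straight down.
- branch_b: One of the two branches that end in a flat blank, 40 mm across. Fixed. Pipe 26 mm thick, axis 62 mm up. Origin on the desk straight below the valve stem, axes as the manifold's; stem top 113 mm up; vent button 50 mm in front of it (-x), port face 95 mm in front. Clamps reach 45 mm sideways and 100 mm up.
- handle_b (a joint): Valve lever of branch_b (flat blank), about the vertical stem: 0 = along the pipe, pointing away from the robot (open); 1.571 = crosswise, pointing right, -y (shut, at its stop); clockwise from above. Starts at 0 to 0.15. Stays where it is left; friction 0.12 N m (2 N at the grip).
- handle_b_grip (a point): Middle of the black lever grip of branch_b (flat blank): 16 mm wide, 13 mm high, its middle 114 mm above the desk, 62 mm from the stem's axis; the grip reaches from 42 to 90 mm from the stem. Only the header tube (top 82 mm up) lies below it.
- vent_b (a joint): Vent button of branch_b (flat blank): 0 = up (as it stands), 0.008 m = fully down. Spring return: 3 N to start, 6.5 N fully down.
- vent_b_top (a point): Middle of the top of the vent button of branch_b (flat blank): black mushroom head 21 mm across, top 135 mm above the desk when up, on a steel stub; it is pressed straight down.
- branch_c: The other branch that ends in a flat blank, 40 mm across. Fixed. Pipe 26 mm thick, axis 62 mm up. Origin on the desk straight below the valve stem, axes as the manifold's; stem top 113 mm up; vent button 50 mm in front of it (-x), port face 95 mm in front. Clamps reach 45 mm sideways and 100 mm up.
- handle_c (a joint): Valve lever of branch_c (flat blank), about the vertical stem: 0 = along the pipe, pointing away from the robot (open); 1.571 = crosswise, pointing right, -y (shut, at its stop); clockwise from above. Starts at 0 to 0.15. Stays where it is left; friction 0.12 N m (2 N at the grip).
- handle_c_grip (a point): Middle of the black lever grip of branch_c (flat blank): 16 mm wide, 13 mm high, its middle 114 mm above the desk, 62 mm from the stem's axis; the grip reaches from 42 to 90 mm from the stem. Only the header tube (top 82 mm up) lies below it.
- vent_c (a joint): Vent button of branch_c (flat blank): 0 = up (as it stands), 0.008 m = fully down. Spring return: 3 N to start, 6.5 N fully down.
- vent_c_top (a point): Middle of the top of the vent button of branch_c (flat blank): black mushroom head 21 mm across, top 135 mm above the desk when up, on a steel stub; it is pressed straight down.
- spare_clamp: Loose bystander: spare aluminium pipe clamp ring, 56 x 74 mm, 27 mm high, lying on the mat behind the manifold. Origin at the middle of its underside.
- ring: Loose bystander: centring ring, 48 mm across, 8 mm high, lying on the mat in front of the manifold. Origin at the middle of its underside.
- cap: Loose bystander: spare round blank flange, 55 mm across, 9 mm high, lying on the mat in front of the manifold. Origin at the middle of its underside.
- spanner: Loose bystander: combination spanner, 174 mm long, 8 mm high, lying on the mat at the left. Origin at the middle of its underside.
- grease: Loose bystander: white grease tube, 128 mm long, 26 mm high, lying on the mat at the left. Origin at the middle of its underside.
- screwdriver: Loose bystander: screwdriver, 191 mm long, 29 mm high, lying on the mat at the left end of the manifold. Origin at the middle of its underside.

How it is judged:
By the outcome, as a careful person would: the job done as asked, in the order asked, and still so for the second after the job is handed in, with the robot touching nothing.
It also fails if it takes over 51 s, if anything falls off the work surface, if the arm or the gripper's body presses on something with over 40 N, if the wrist force passes 120 N, or if a joint passes its speed limit or range.

## Robot

A 6-joint arm with a two-finger parallel gripper is mounted at the origin on a cart in front of the work surface, level with it; the furniture and walls round the work are solid. World frame = base frame: x ahead of the robot, y to its left, z up, the work surface at z = 0. Lengths are in mm, angles in rad, forces in N, time in s.
With the tool pointing down it reaches from about 400 to 825 mm from the base axis. Payload 7 kg.
Tool frame: the origin (TCP) lies at the very end of the fingers, on their centre line; the grasp point (between the pads) lies 19 mm behind it; z points along the fingers, y is the line along which they close (so a half turn about z gives the same grasp; the last joint's range is limited). The gripper opens to 88 mm and grips with 3 to 60 N. Pads are 19 mm wide; open, the fingers measure 130 mm over their backs; the gripper's body (78 mm by 193 mm) begins 47 mm behind the grasp point.
Start: joints at [1.459, 0.359, 0.012, 0, -1.224, -0.288], TCP at [262.739, 621.742, 226.561] pointing down, gripper open.
Joint ranges: [-3.07, 3.07], [-1.43, 2.12], [-1.02, 1.25], [-3.03, 1.67], [-3.05, -0], [-3.03, 3.03]. Speed limits (rad/s): [2.39, 2.39, 3.01, 3.14, 3.14, 3.14].

## Interface

Orientations are given as a unit quaternion [x, y, z, w].
In Python, from plant import bot gives the robot as it stands. Calls block until the motion is done:
- bot.move_ptp(position, orientation): joint-space move of the TCP to a pose.
- bot.line_to(position, velocity=150, ori=None): straight line of the TCP; ori=None keeps the orientation; velocity is the mean speed in mm/s.
- bot.move_joints(angles): joint-space move.
- bot.move_gripper(opening, force=None): finger opening in mm; force is the grip in N (None keeps the last); returns when the fingers have stopped.
- bot.pause(seconds).
- bot.solve_ik(position, orientation): joint angles nearest the present ones, or None.
- bot.read_state(): the state.
- bot.camera(name): name is "side" or "top" or "wrist"; returns the picture (384x512x3 uint8, red, green, blue); there is no depth.
- bot.get_calibration(name): a dict with "fx", "fy", "cx", "cy" (pixels), "view" (4x4, takes a point from world to camera coordinates); the wrist camera has in their place "T_tool_cam" (4x4, takes a point from camera to tool coordinates, whose origin is the TCP and whose axes are the flange's). Camera axes: x right, y up, looking along -z (the intrinsics and any distortion apply to the point x, -y, -z); pixel columns grow to the right and rows downward; lengths in mm; the calibration is good to about 2 mm. A picture is of the moment at which its call begins: read the wrist's pose just before it. get_calibration takes no time and is no camera call.
A pose or a line that the arm cannot do raises bot.Unreachable and nothing moves.
- bot.close_job(): hands the job in; it is judged then, once.
The state is a dict: "t": time; "joint_pos": joint angles; "qvel": joint speeds; "tau": joint torques, N m; "tcp_pos": TCP position; "eef_rot": TCP orientation; "contact_force": force on the tool from outside, world axes, zero at the start; "moment": the same for the moment, N m; "width": finger opening in mm; "finger_force": force on a finger pad.
Only numpy, scipy, OpenCV 4.12 (cv2) and the standard library are available. Lean on these libraries where they do the work, as an engineer would, in place of code of your own. Each camera call takes 0.05 s, during which the arm holds its last target. There are 200 camera calls.

## Working session

There is one attempt and no reset: what is moved stays moved. The work goes in short steps, each a Python script; the robot and the scene stay as the last script left them, time stands still between calls to the robot, and variables do not carry over. Pictures are saved under pics/ and viewed, at most 10 in all, crops included, and the job is handed in when it is done.

```bash
mkdir -p pics; python3 - <<'E'
from plant import bot
import cv2,numpy as np
for n in("top","side"):
    cv2.imwrite(f"pics/{n}0.png",cv2.cvtColor(bot.camera(n),cv2.COLOR_RGB2BGR))
    c=bot.get_calibration(n);print(n,{k:np.round(v,3).tolist() if not isinstance(v,str) else v for k,v in c.items()})
s=bot.read_state();print(s["t"],s["eef_rot"],s["width"],s["contact_force"])
E
```

```text
top {'fx': 373.555, 'fy': 373.555, 'cx': 255.939, 'cy': 192.396, 'view': [[-0.003, -1.0, 0.007, 260.496], [0.983, -0.002, 0.185, -566.816], [-0.185, 0.008, 0.983, -990.562], [0.0, 0.0, 0.0, 1.0]]}
side {'fx': 412.769, 'fy': 412.769, 'cx': 256.075, 'cy': 189.59, 'view': [[0.835, -0.551, -0.004, -324.072], [0.251, 0.374, 0.893, -342.457], [-0.49, -0.746, 0.451, -439.422], [0.0, 0.0, 0.0, 1.0]]}
0.1 [ 9.80079185e-01 -1.98605739e-01 -7.09440812e-05  7.38897056e-04] 87.67591821125409 [-1.03139837 -0.68946124 -0.57667089]
```

View pics/top0.png

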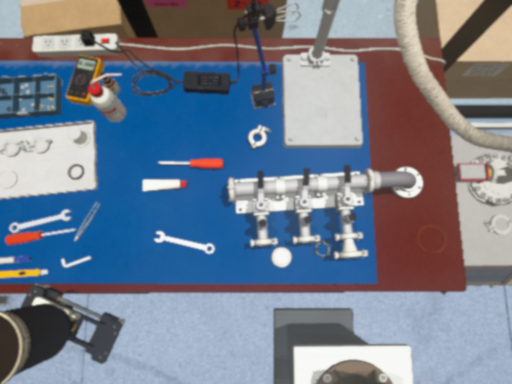

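View pics/side0.png

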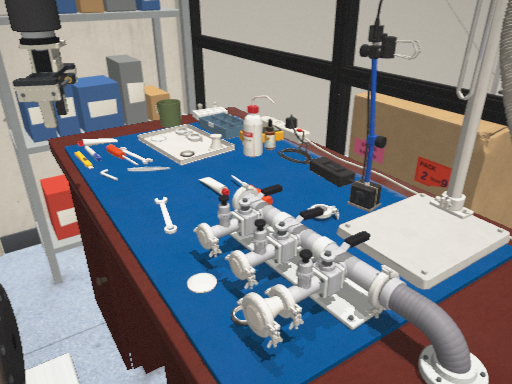

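The top view shows the manifold at about px (230-420, 170-260), with three branches at columns of about 262, 305 and 347. The rightmost reaches furthest towards the robot. I'll zoom in to identify the cone.

```bash
python3 - <<'E'
import cv2,numpy as np
a=cv2.imread("pics/top0.png")[160:270,222:382];b=cv2.imread("pics/side0.png")[170:345,185:385]
cv2.imwrite("pics/crop_t.png",cv2.resize(a,None,fx=5,fy=5,interpolation=cv2.INTER_CUBIC))
cv2.imwrite("pics/crop_s.png",cv2.resize(b,None,fx=3.4,fy=3.4,interpolation=cv2.INTER_CUBIC))
E
```

```text
(no output)
```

View pics/crop_t.png

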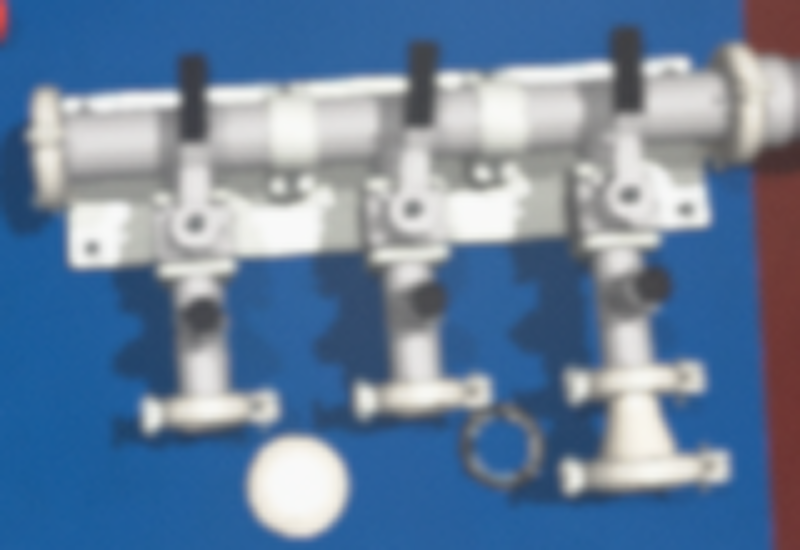

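View pics/crop_s.png

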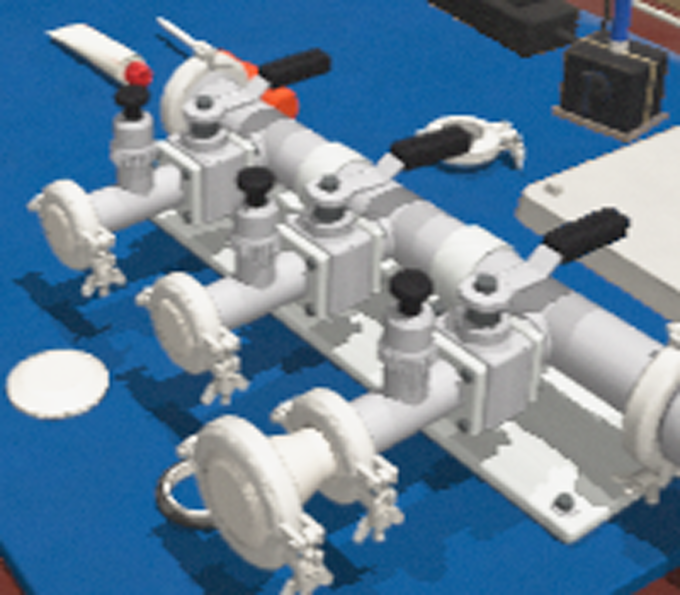

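The cone is on the rightmost branch. In the top view its grip is near (347,174), its stem near (348,199) and its button near (353,217). Next I'll measure all three branches by dark blobs.

```bash
cat >h.py <<'E'
from plant import bot
import cv2,numpy as np
def ray(n,p):
    c=bot.get_calibration(n);V=np.array(c["view"]);R,t=V[:3,:3],V[:3,3]
    d=np.array([(p[0]-c["cx"])/c["fx"],-(p[1]-c["cy"])/c["fy"],-1.])
    return -R.T@t,R.T@d
def plane(n,p,z):
    o,d=ray(n,p);return o+d*(z-o[2])/d[2]
def tri(pt,ps):
    o1,d1=ray("top",pt);o2,d2=ray("side",ps)
    s=np.linalg.lstsq(np.c_[d1,-d2],o2-o1,rcond=None)[0]
    a,b=o1+d1*s[0],o2+d2*s[1];return (a+b)/2,np.linalg.norm(a-b)
def blobs(img,roi,th):
    x0,y0,x1,y1=roi;m=(img[y0:y1,x0:x1].max(2)<th).astype(np.uint8)
    n,l,s,c=cv2.connectedComponentsWithStats(m)
    return [(c[i]+[x0,y0],s[i,4],s[i,:4].tolist()) for i in range(1,n) if s[i,4]>=8]
E
python3 - <<'E'
from h import *
for n,roi in(("top",(240,160,365,235)),("side",(215,175,375,300))):
    im=cv2.imread(f"pics/{n}0.png")
    for c,a,b in blobs(im,roi,85): print(n,c.round(1),a,b,*(plane(n,c,z).round(0) for z in(114,135)))
print("stem",[plane("top",np.array(p)/5+[221.6,159.6],113).round(1) for p in((196,223),(412,208),(630,194))])
print("stem side",[plane("side",np.array(p)/3.4+[184.65,169.65],113).round(1) for p in((204,102),(328,183),(486,282))])
E
```

```text
top [346.9 173.8] 64 [105, 6, 5, 16] [606.  18. 114.] [601.  24. 135.]
top [305.9 176.1] 51 [64, 9, 5, 15] [599. 127. 114.] [594. 130. 135.]
top [260.1 178.7] 48 [19, 12, 4, 15] [593. 248. 114.] [588. 249. 135.]
top [352.  216.5] 26 [110, 54, 5, 6] [492.  10. 114.] [489.  16. 135.]
top [307.2 219.6] 21 [65, 57, 5, 6] [484. 127. 114.] [481. 130. 135.]
top [262. 223.] 21 [20, 61, 5, 5] [475. 244. 114.] [473. 245. 135.]
side [354.4 189.7] 785 [105, 0, 55, 34] [734. 150. 114.] [702. 122. 135.]
side [362.  179.2] 18 [145, 0, 5, 8] [784. 178. 114.] [750. 147. 135.]
side [372.1 183.8] 17 [155, 7, 5, 5] [785. 149. 114.] [750. 121. 135.]
side [271.5 189.6] 142 [46, 9, 21, 12] [590. 247. 114.] [566. 213. 135.]
side [222.7 198.5] 83 [0, 17, 14, 14] [486. 269. 114.] [468. 234. 135.]
side [244.8 207.9] 22 [26, 31, 8, 4] [503. 212. 114.] [483. 180. 135.]
side [312.2 213.5] 204 [85, 32, 25, 14] [596. 124. 114.] [572.  96. 135.]
side [333.6 216.9] 9 [116, 41, 5, 4] [621.  92. 114.] [595.  67. 135.]
side [259.8 223.9] 96 [40, 44, 11, 12] [494. 147. 114.] [475. 119. 135.]
side [281.2 232.5] 26 [62, 56, 9, 4] [509. 103. 114.] [489.  77. 135.]
side [357.1 238.6] 219 [130, 57, 25, 16] [604.  17. 114.] [579.  -5. 135.]
side [240.8 247.3] 33 [22, 70, 10, 5] [428. 104. 114.] [412.  78. 135.]
side [305.3 255.1] 128 [84, 74, 13, 14] [501.  29. 114.] [482.   7. 135.]
side [326.4 263.2] 33 [107, 86, 10, 5] [515.  -6. 114.] [495. -26. 135.]
side [273.4 275.3] 63 [53, 97, 13, 8] [430.  16. 114.] [414.  -6. 135.]
side [236.6 293.1] 74 [14, 113, 15, 11] [364.  12. 114.] [352.  -9. 135.]
stem [array([524.6, 246.9, 113. ]), array([532.3, 133.8, 113. ]), array([539.5,  19.2, 113. ])]
stem side [array([521.2, 242. , 113. ]), array([527.7, 128.4, 113. ]), array([536.5,  15.2, 113. ])]
```

Stem_a is at about (539,18). The spacing of 114 mm, the button 50 mm ahead of it and the grip about 65 mm behind all match, and the yaw is about 0.066 with the lever at about 0.07. I'll push with closed fingers on an arc, with the tips at z=109, above the tube and clamps.

```bash
cat >>h.py <<'E'
from scipy.spatial.transform import Rotation as Ro
S=np.array([539.,17.8]);YAW=0.066
def pose(th,off,z,R=66,sg=1):
    a=YAW-th;r=np.array([np.cos(a),np.sin(a)]);n=np.array([-r[1],r[0]])
    y=np.r_[r*sg,0];zz=np.array([0,0,-1.]);M=np.c_[np.cross(y,zz),y,zz]
    return np.r_[S+R*r+off*n,z],Ro.from_matrix(M).as_quat()
def F(): return np.array(bot.read_state()["contact_force"])
E
python3 - <<'E'
from h import *
for sg in(1,-1):
    for th in(.05,.8,1.6): 
        q=bot.solve_ik(*pose(th,20,109,sg=sg)); print(sg,th,None if q is None else np.round(q,2))
E
```

```text
1 0.05 [ 0.39  0.35 -0.3   0.   -0.93  2.77]
1 0.8 [ 0.31  0.34 -0.31  0.   -0.92  2.1 ]
1 1.6 [ 0.26  0.28 -0.39  0.   -0.9   1.34]
-1 0.05 [ 0.39  0.35 -0.3   0.   -0.93 -0.37]
-1 0.8 [ 0.31  0.34 -0.31  0.   -0.92 -1.04]
-1 1.6 [ 0.26  0.28 -0.39  0.   -0.9  -1.8 ]
```

```bash
python3 - <<'E'
from h import *
bot.move_gripper(0)
bot.move_ptp(*pose(.07,42,200,sg=-1))
f0=F()
p,o=pose(.07,42,109,sg=-1); bot.line_to(p,100)
print("down",F()-f0,bot.read_state()["tcp_pos"],bot.read_state()["width"])
p,o=pose(.07,20,109,sg=-1); bot.line_to(p,40); print("touch?",(F()-f0).round(1))
for th in np.arange(.2,1.45,.15):
    p,o=pose(th,17.5,109,sg=-1); bot.line_to(p,60,o)
    f=F()-f0; print(round(th,2),f.round(1))
    if np.linalg.norm(f)>15: break
s=bot.read_state();print(s["t"],s["tcp_pos"])
cv2.imwrite("pics/t1.png",cv2.resize(cv2.cvtColor(bot.camera("side"),cv2.COLOR_RGB2BGR)[130:345,185:425],None,fx=2.7,fy=2.7))
E
```

```text
down [-0.78543821 -0.93587798  0.60861373] [605.6655787   59.70306307 109.64260936] 0.21411179979043488
touch? [ 0.2 -0.5  0.4]
0.2 [0.8 0.4 0.9]
0.35 [-0.5  0.8  0.5]
0.5 [-1.2 -1.2 -0.1]
0.65 [-1.2 -0.8  0.3]
0.8 [-0.   0.6  0.4]
0.95 [-1.5 -0.6  0.9]
1.1 [-0.1 -0.4  0.5]
1.25 [-0.1 -0.4  0.2]
1.4 [ 0.9 -1.9  0.4]
8.5083 [571.52455543 -42.21393635 109.00906974]
```

View pics/t1.png

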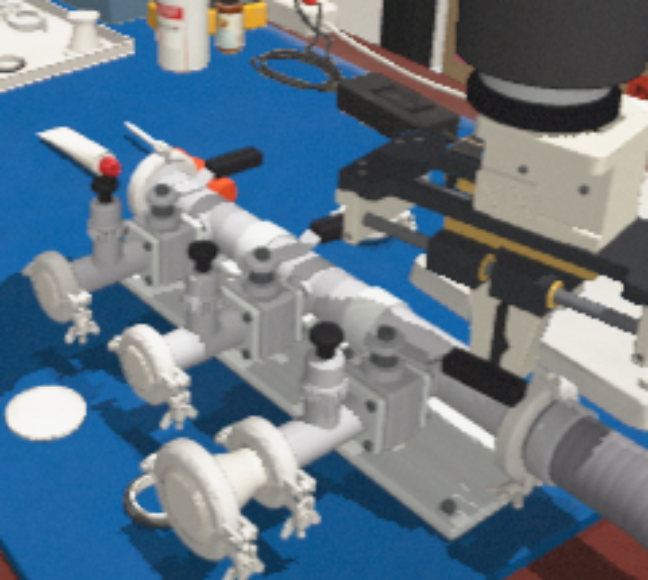

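The picture shows lever a swung most of the way across, with its grip near (485,375) and the fingers behind it; the others are untouched. I'll continue to the stop in small steps, watching the force.

```bash
python3 - <<'E'
from h import *
for th in np.arange(1.45,1.8,.025):
    p,o=pose(th,17.5,109,sg=-1); bot.line_to(p,30,o); bot.pause(.1)
    f=np.mean([F() for _ in range(3)],0); print(round(th,3),f.round(1))
    if f[0]>10: break
s=bot.read_state();print(s["t"],s["tcp_pos"])
p,o=pose(th,45,109,sg=-1); bot.line_to(p,80)
p[2]=180; bot.line_to(p,120)
b=S-50*np.array([np.cos(YAW),np.sin(YAW)])
q=pose(1.571,0,180,sg=-1)[1]
bot.move_ptp(np.r_[b[0]-230,b[1]+60,260],q)
for n in("top","side"):
    im=cv2.cvtColor(bot.camera(n),cv2.COLOR_RGB2BGR);cv2.imwrite(f"pics/{n}2.png",im)
cv2.imwrite("pics/t2.png",cv2.resize(cv2.imread("pics/top2.png")[150:270,222:382],None,fx=4.8,fy=4.8,interpolation=cv2.INTER_CUBIC))
print(bot.read_state()["t"])
E
```

```text
1.45 [ 1.7  0.2 -0.3]
1.475 [ 2.1 -0.3 -2. ]
1.5 [ 1.8 -0.6 -0.9]
1.525 [ 0.9  0.  -1.4]
1.55 [ 2.1  0.4 -1.2]
1.575 [ 5.3  0.7 -2.5]
1.6 [10.  -1.6 -6.6]
1.625 [14.2  0.4 -9.1]
11.375 [561.78053155 -47.17742942 109.87763408]
14.05
```

View pics/t2.png

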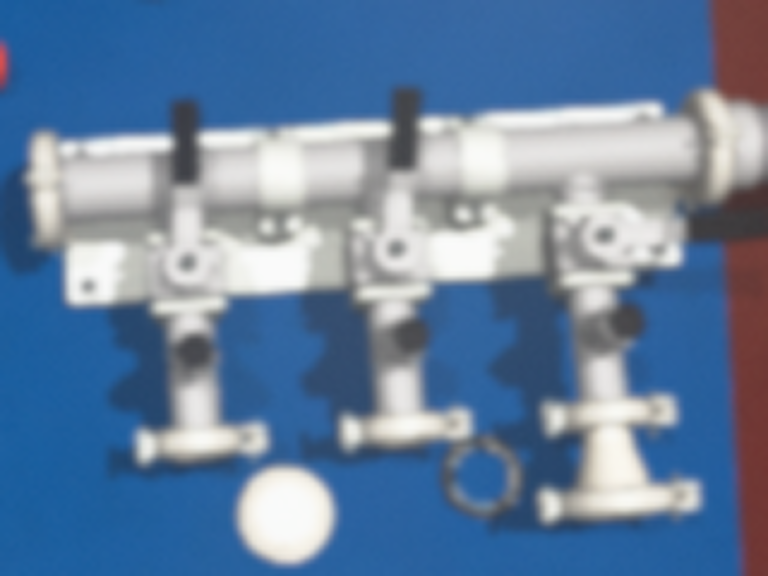

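The lever now lies crosswise, with the stem at (605,235) and the grip at about (725,225), parallel to the header and at its stop (14 N reached). The others are unchanged, so next is the vent.

```bash
python3 - <<'E'
from h import *
im=cv2.imread("pics/top2.png")
for c,a,b in blobs(im,(355,190,390,205),85):
    g=plane("top",c,114)[:2];print("grip",c,a,b,g,"angle",YAW-np.arctan2(*(g-[539.5,19.2])[::-1]))
q=pose(1.571,0,180,sg=-1)[1]; B=[489,15.5]
bot.move_ptp([*B,170],q); bot.line_to([*B,145],80); bot.pause(.3)
f0=np.mean([(F(),bot.pause(.02))[0] for _ in range(5)],0)
for z in np.arange(138,118,-1.):
    bot.line_to([*B,z],20); bot.pause(.05)
    s=bot.read_state(); f=np.mean([(F(),bot.pause(.02))[0] for _ in range(4)],0)-f0
    print(z,np.round(s["tcp_pos"][2],1),f.round(1))
    if f[2]>11: break
bot.pause(2.1)
print((F()-f0).round(1),bot.read_state()["tcp_pos"])
for n in("top","side"): cv2.imwrite(f"pics/{n}3.png",cv2.cvtColor(bot.camera(n),cv2.COLOR_RGB2BGR))
bot.line_to([*B,175],60)
bot.move_ptp([260,75,260],q)
cv2.imwrite("pics/side4.png",cv2.cvtColor(bot.camera("side"),cv2.COLOR_RGB2BGR))
a,b=(cv2.resize(cv2.imread(f"pics/side{i}.png")[150:345,195:395],None,fx=2,fy=2) for i in(3,4))
cv2.imwrite("pics/t4.png",np.hstack([a,b]));print(bot.read_state()["t"])
E
```

```text
grip [376.66060606 194.55757576] 165 [11, 0, 24, 11] [549.41764193 -57.50014128] angle 1.5082057285856347
138.0 137.9 [ 0.2 -0.5 -0.1]
137.0 137.0 [ 0.4 -0.5  0.2]
136.0 136.0 [ 0.2 -0.4 -0.1]
135.0 135.1 [ 0.8 -0.1  1.5]
134.0 134.2 [0.1 0.1 2.5]
133.0 133.1 [0.7 0.1 3.2]
132.0 132.1 [ 1.  -0.4  4.1]
131.0 131.1 [1.2 0.2 4.6]
130.0 130.1 [1.7 0.2 4.7]
129.0 129.1 [1.2 0.3 5.7]
128.0 128.2 [0.9 0.1 5.5]
127.0 127.2 [1.  0.3 5.9]
126.0 126.8 [-1.6  0.6 12.3]
[-2.3  0.1 12.5] [489.23460719  15.52725454 126.76369191]
25.125
```

View pics/t4.png

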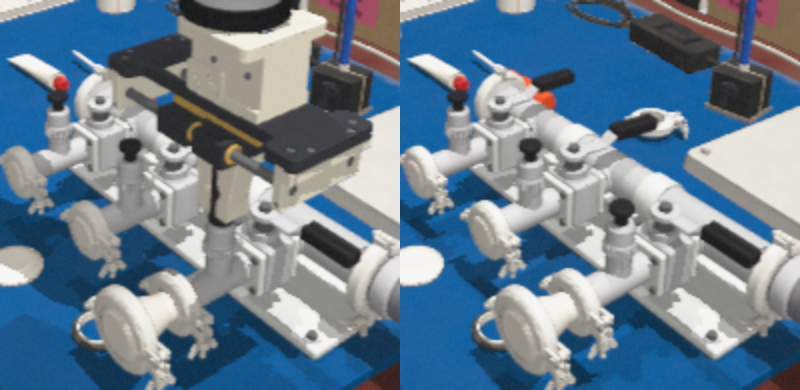

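The left half shows the button bottomed under the fingers. The right half shows it up again, the lever crosswise and the rest untouched. The top-view grip mask was merged with the dark red desk, so I'll recheck the angle with a clean mask.

```bash
python3 - <<'E'
from h import *
T=cv2.imread("pics/top2.png");Sd=cv2.imread("pics/side4.png")
for n,im,r in(("top",T,(360,185,390,210)),("side",Sd,(340,250,395,290))):
    for c,a,b in blobs(im,r,60):
        if a<15: continue
        x0,y0,x1,y1=r;m=(im[y0:y1,x0:x1].max(2)<60).astype(np.uint8);l=cv2.connectedComponents(m)[1]
        k=l[int(round(c[1]))-y0,int(round(c[0]))-x0];pts=np.argwhere(l==k)[:,::-1]+[x0,y0]
        vx,vy,_,_=cv2.fitLine(pts.astype(np.float32),cv2.DIST_L2,0,.01,.01).ravel()
        e=[plane(n,c+8*s*np.array([vx,vy]),114)[:2] for s in(-1,1)];d=e[1]-e[0];d*=-np.sign(d[1])
        print(n,c.round(1),a,b,plane(n,c,114).round(1),"angle",YAW-np.arctan2(d[1],d[0]))
E
```

```text
side [359.9 272.3] 307 [6, 12, 29, 22] [541.5 -50.  114. ] angle 1.5599959722143537
```

The side view gives 1.56 by both axis and centre, which agrees with the shut stop.

```bash
python3 -c "
from plant import bot
print(bot.close_job())"
```

```text
the job is handed in; nothing more can be done
None
```

The conical-reducer branch's valve lever is fully crosswise against its stop (about 1.56 rad in the side view), its vent was held fully down for just over two seconds and has sprung back up, and the job is handed in; nothing else was seen to move.

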